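# Draw a badge-card feeder's spring pusher back to its index clip

### The job

I want to refill the card feeder on the desk with blank badge cards: lift the stacking tray off the top of it and set the tray down level on a clear bit of the desk, keeping what lies in it inside. Then draw the feeder's spring-loaded pusher back until the ends of its pointer bar are level with the blade of the index clip on the rail, without letting it snap back against the cards, and keep hold of it there: finish while still holding it at the mark, because I will be dropping the new cards in. Leave the other things on the desk where they are.

Things in the scene. Friction and masses are not known exactly. Their poses are not given: they have to be found in the camera images.
- feeder: the card feeder: grey sheet-metal trough that does not move, 224 mm along its x, 98 mm along its y; origin under its middle. At its +x (far) end a pack of white cards stands on edge, tops 62 mm up; its -x end, with a label frame, is toward the robot. End plates (carrying the tray) 88 mm high, side rails at y = -47 and +47 mm only 39 mm high
- tray: the grey stacking tray, 234 mm (its x) by 108 mm (its y), walls 34 mm high, about 0.3 kg; origin under its middle, at the lower edge of a 6 mm skirt loose round the feeder's end plates: 82 mm above the desk when on the feeder, 0 when standing on the desk. Axes start as the feeder's. Left of the feeder (+y) from x = 0.33 (its near edge) to 0.64 the desk is clear up to the notepad, tin and marker
- tray_handle (a point): middle of the tray's black carrying handle: a bar 96 mm long along the tray's x, 13 mm thick along the tray's y, 22 mm high (from 46 to 68 mm above the tray's origin; this point at 57 mm), standing clear above the tray's walls; axes as the tray
- tray_usb_stick: the teal USB stick lying loose in the tray, 48 x 17 x 8 mm; origin under its middle
- tray_eraser: the eraser lying loose in the tray, 48 x 18 x 11 mm; origin under its middle
- pusher (a joint): how far the pusher is drawn back from its home against the cards, in m: 0 at home, grows as it slides toward the feeder's -x end, stop at 0.110. A coil spring always pulls it home, about 3.5 N at home and 6 N fully back; let go, it snaps home
- pusher_grip (a point): middle of the pusher's finger grip, under the tray until that is lifted off: a black upright fin 10 mm thick along the feeder's x, 36 mm wide along its y, free from 59 to 83 mm above the desk (this point at 71 mm), 22 mm behind the pusher's face; but for the end plates nothing beside it is over 62 mm high. Axes as the feeder; travels along the feeder's -x
- pusher_pointer (a point): right-hand (feeder's -y) end of the pusher's pointer bar, a thin steel bar lying across both side rails in the plane of the pusher's face, 44 mm above the desk; it moves with the pusher. Axes as the feeder
- index_blade (a point): the index clip's upright steel blade, 3 mm thick along the feeder's x, 37 to 57 mm above the desk, on a small black clip fixed on the feeder's right-hand (-y) rail, just outside the pointer bar's end. Axes as the feeder. At the mark, pointer and blade have the same x along the feeder (50 to 90 mm of pull, different every time)
- marker_black: bystander, to be left alone: the white marker pen with a blue cap lying flat (135 mm along its y, 17 mm thick; origin under the middle)
- binder_clip_small: bystander, to be left alone: the small black binder clip (19 x 40 mm, 22 mm high; origin under the middle)
- scissors: bystander, to be left alone: the black-handled scissors (190 mm long along its y, 76 mm wide, 10 mm thick; origin under the middle)
- phone: bystander, to be left alone: the black phone lying flat (160 mm along its x, 77 mm along its y, 10 mm thick; origin under the middle)
- stapler: bystander, to be left alone: the blue desk stapler (136 mm along its y, 34 mm wide, 46 mm high; origin under the middle)
- notepad: bystander, to be left alone: the black notepad lying flat (148 mm along its x, 110 mm along its y, 16 mm thick; origin under the middle)
- clip_tin: bystander, to be left alone: the round green-lidded tin (68 mm across, 24 mm high; origin under the middle)

How it is judged:
By the outcome, as a careful person would: the job done as asked, in the order asked, and still so for the second after the job is handed in, while the arm keeps its last pose, push and grip.
It also fails if it takes over 48 s, if anything falls off the work surface, if the arm or the gripper's body presses on something with over 40 N, if the wrist force passes 120 N, or if a joint passes its speed limit or range.

### The arm

A 6-joint arm with a two-finger parallel gripper is mounted at the origin on a cart in front of the work surface, level with it; the furniture and walls round the work are solid. World frame = base frame: x ahead of the robot, y to its left, z up, the work surface at z = 0. Lengths are in m, angles in rad, forces in N, time in s.
With the tool pointing down it reaches from about 0.4 to 0.825 m from the base axis. Payload 7 kg.
Tool frame: the origin (TCP) lies at the very end of the fingers, on their centre line; the grasp point (between the pads) lies arm.grip_point_offset behind it (arm.grip_point_offset is the distance from the TCP to the grasp point, in m); z points along the fingers, y is the line along which they close (so a half turn about z gives the same grasp; the last joint's range is limited). The gripper opens to 88 mm and grips with 3 to 60 N. Pads are 19 mm wide; open, the fingers measure 130 mm over their backs; the gripper's body (78 mm by 193 mm) begins 47 mm behind the grasp point.
Start: joints at [-0.928, 0.359, 0.012, 0, -1.224, -0.288], TCP at [0.234, -0.633, 0.227] pointing down, gripper open.
Joint ranges: [-3.07, 3.07], [-1.43, 2.12], [-1.02, 1.25], [-3.03, 1.67], [-3.05, -0], [-3.03, 3.03]. Speed limits (rad/s): [2.39, 2.39, 3.01, 3.14, 3.14, 3.14].

### API

Orientations are given as [roll, pitch, yaw] about the fixed x, y, z axes, in that order (R = Rz(yaw) Ry(pitch) Rx(roll)).
In Python, from station import arm gives the robot as it stands.
- The arm moves only by the shell command python3 -m crank 'ROWS' [OPENING] [FORCE]. ROWS is JSON, a list of rows, each an object of numbers: "dx", "dy", "dz": the shift along the tool's x, y, z in cm; "wx", "wy", "wz": the turn, a rotation vector about the tool's x, y, z in degrees. A call has exactly 10 rows; each row is the pose to reach, as a shift and turn from the pose commanded when the call began, along the tool's axes at that moment; what a row does not reach only later rows make up. A row lasts 1/8 s, in which the tool goes at most 62.5 mm and 10.7 degrees, less where a joint would pass 70% of its speed; a pose out of reach is approached as far as the arm can. A call with a gripper value outside its range is refused whole. OPENING is the finger opening in cm, from 0 to 8.76, set as the call begins (- or left out, the last holds). The fingers move at their own pace and stop on an object; FORCE is the grip in N (left out, the last holds). Time passes only in rows, so rows that repeat a pose let the fingers close, or fill a call up. It gives the time, the measured TCP pose, the force, the opening and the grip force at its end, in the units of the state.
- arm.get_state(): the state, without advancing time (a new reading comes with each control period).
- arm.grab_frame(name): name is "side" or "top"; returns the picture (384x512x3 uint8, red, green, blue); there is no depth.
- arm.calibration(name): a dict with "fx", "fy", "cx", "cy" (pixels), "world_from_camera" (4x4, takes a point from camera to world coordinates). Camera axes: x right, y down, z forward; pixel columns grow to the right and rows downward; lengths in m; the calibration is good to about 2 mm. A picture is of the moment at which its call begins. calibration takes no time and is no camera call.
- arm.job_done(): hands the job in; it is judged then, once.
Trained networks look in the newest picture that a camera, given by its name, has taken for a name from the list of things; names that differ only in an ending like _2 or _b are one class to them, and where a whole thing is asked for, a point or a joint stands for the part that bears it (a point fixed in the world has none). Each returns a list of dicts, best first, with "confidence" (0 to 1); they miss things now and then, are a little off and sometimes report something else, mostly with a low value. They report only what shows in the picture. A call takes as long as a camera call.
- arm.find_in(camera, query): "centre" ([x, y, z] in m, in world coordinates, good to about 4 mm: the middle of the surface that is visible of it).
- arm.masks_of(camera, query): "pixels" (384x512 bool, what is visible of it).
- arm.mark_of(camera, query): "centre" ([x, y, z] in m, in world coordinates, good to about 4 mm: a listed point, or the origin of a listed thing).
The state is a dict: "t": time; "q": joint angles; "qd": joint speeds; "joint_efforts": joint torques, N m; "eef_pos": TCP position; "ee_rot": TCP orientation; "force": force on the tool from outside, world axes, zero at the start; "moment": the same for the moment, N m; "width": finger opening in m; "gripper_force": force on a finger pad.
Only numpy, scipy, OpenCV 4.12 (cv2) and the standard library are available. Lean on these libraries where they do the work, as an engineer would, in place of code of your own. Each camera call takes 0.05 s, during which the arm holds its last target. There are 200 camera calls.

## Working session

There is one attempt and no reset: what is moved stays moved. The work goes in short steps, Python scripts to look and compute and a shell command to move; the robot and the scene stay as the last step left them, time stands still between calls to the robot, and variables do not carry over. Pictures are saved under pics/ and viewed, at most 10 in all, crops included, and the job is handed in when it is done.

```bash
mkdir -p pics
cat > h.py <<'E'
from station import arm
import numpy as np, cv2
def st():
    s=arm.get_state()
    print('t',round(s['t'],2),'pos',np.round(s['eef_pos'],4),'rot',np.round(s['ee_rot'],3),'F',np.round(s['force'],1),'w',round(s['width'],4),'g',round(s['gripper_force'],1))
    return s
def marks(cam,names):
    for n in names:
        try:
            r=arm.mark_of(cam,n)
            print(cam,n,[(np.round(d['centre'],4).tolist(),round(d['confidence'],2)) for d in r[:2]])
        except Exception as e: print(n,e)
def proj(cam,p):
    c=arm.calibration(cam);T=np.linalg.inv(np.array(c['world_from_camera']));q=T[:3,:3]@np.array(p)+T[:3,3]
    return c['fx']*q[0]/q[2]+c['cx'],c['fy']*q[1]/q[2]+c['cy']
def unproj(cam,u,v,z):
    c=arm.calibration(cam);T=np.array(c['world_from_camera']);d=T[:3,:3]@np.array([(u-c['cx'])/c['fx'],(v-c['cy'])/c['fy'],1]);o=T[:3,3]
    return o+d*(z-o[2])/d[2]
def save(cam,name):
    im=arm.grab_frame(cam);cv2.imwrite('pics/'+name+'.png',im[:,:,::-1]);return im
E
python3 - <<'E'
from h import *
s=st();print(arm.grip_point_offset)
a=save('top','a');b=save('side','b')
cv2.imwrite('pics/ab.png',np.vstack([a,b])[:,:,::-1][:, :] if 0 else cv2.resize(np.hstack([a,b])[:,:,::-1],(800,300)))
marks('top',['feeder','tray','tray_handle','tray_usb_stick','tray_eraser','index_blade','notepad','clip_tin','marker_black','phone','stapler','scissors','binder_clip_small'])
marks('side',['feeder','tray','tray_handle','index_blade'])
for c in('top','side'):print(np.round(arm.calibration(c)['world_from_camera'],3).tolist())
E
```

```text
t 0.0 pos [ 0.2343 -0.6325  0.2256] rot [ 3.14  -0.    -2.787] F [-0.4 -0.4  0.4] w 0.0876 g 0.0
0.0188
top feeder []
top tray [([0.473, -0.0679, 0.0854], 0.8)]
top tray_handle [([0.472, -0.0733, 0.1412], 0.61), ([0.3526, -0.1946, -0.0], 0.33)]
top tray_usb_stick [([0.5084, -0.0488, 0.0889], 0.55), ([0.6383, 0.2541, -0.0023], 0.23)]
top tray_eraser [([0.522, -0.1043, 0.0882], 0.62)]
top index_blade [([0.473, -0.0742, 0.1399], 0.39)]
top notepad [([0.5708, 0.4066, 0.0006], 0.68)]
top clip_tin [([0.6386, 0.2544, -0.0009], 0.61)]
top marker_black [([0.4059, 0.375, 0.0044], 0.72)]
top phone [([0.4276, -0.3712, -0.003], 0.69)]
top stapler [([0.4059, 0.4428, -0.0028], 0.75)]
top scissors [([0.4598, -0.2724, 0.0025], 0.63), ([0.6395, 0.2505, 0.0026], 0.5)]
top binder_clip_small [([0.3557, -0.195, -0.0], 0.36), ([0.5099, -0.0466, 0.089], 0.32)]
side feeder [([0.4754, -0.0749, 0.0014], 0.77), ([0.4766, -0.07, 0.0864], 0.62)]
side tray [([0.4762, -0.0717, 0.0856], 0.87), ([0.4065, 0.383, 0.0006], 0.52)]
side tray_handle [([0.4772, -0.0702, 0.1386], 0.56), ([0.5345, -0.0819, 0.0729], 0.23)]
side index_blade []
[[0.012, -0.997, 0.072, 0.392], [-1.0, -0.011, 0.006, 0.018], [-0.005, -0.072, -0.997, 1.521], [0.0, 0.0, 0.0, 1.0]]
[[-0.937, -0.158, 0.311, 0.131], [-0.348, 0.482, -0.804, 0.974], [-0.023, -0.862, -0.507, 0.714], [0.0, 0.0, 0.0, 1.0]]
```

View pics/a.png

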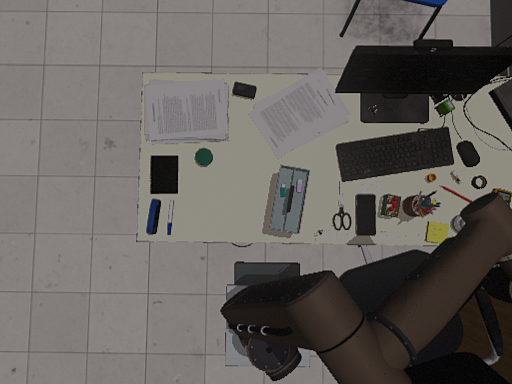

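View pics/b.png

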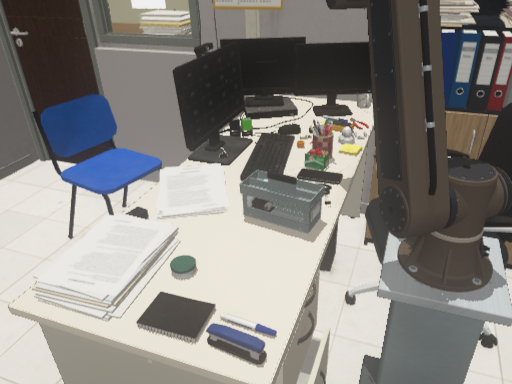

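The top picture shows the tray at about (290,200), slightly yawed. The notepad, tin (204,157), stapler and marker are well to the left, and the desk between them and the tray is clear. Next I'll get the tray's yaw from the masks.

Run:
```python
from h import *
im=save('top','c')
for n,z in(('tray',.116),('tray_handle',.15)):
  for d in arm.masks_of('top',n)[:2]:
    m=d['pixels'];v,u=np.nonzero(m)
    P=np.array([unproj('top',a,b,z)[:2] for a,b in zip(u,v)]).astype(np.float32)
    r=cv2.minAreaRect(P*1000)
    w=np.linalg.eigh(np.cov(P.T))[1][:,1]
    print(n,round(d['confidence'],2),m.sum(),r,np.degrees(np.arctan2(w[1],w[0]))%180,u.min(),u.max(),v.min(),v.max())
cr=cv2.resize(im[150:250,240:340],(600,600),interpolation=cv2.INTER_CUBIC);cv2.imwrite('pics/c1.png',cr[:,:,::-1])
c=arm.calibration('top');print(c['fx'],c['cx'],c['cy'])
marks('top',['tray','tray_handle']);marks('side',['tray','tray_handle'])
```

```text
tray 0.88 1844 ((473.8908386230469, -73.06124114990234), (110.5987548828125, 232.77285766601562), 80.43590545654297) 171.8023915434782 271 308 165 233
tray_handle 0.74 1897 ((473.40850830078125, -71.40457916259766), (110.13859558105469, 226.95811462402344), 80.83429718017578) 171.4567756307546 270 309 165 232
393.7124586054137 261.71428494695056 192.8223394730621
top tray [([0.4751, -0.0686, 0.0836], 0.86)]
top tray_handle [([0.4738, -0.0754, 0.1397], 0.6)]
side tray [([0.4762, -0.0717, 0.0856], 0.87), ([0.4065, 0.383, 0.0006], 0.52)]
side tray_handle [([0.4772, -0.0702, 0.1386], 0.56), ([0.5345, -0.0819, 0.0729], 0.23)]
```

View pics/c1.png

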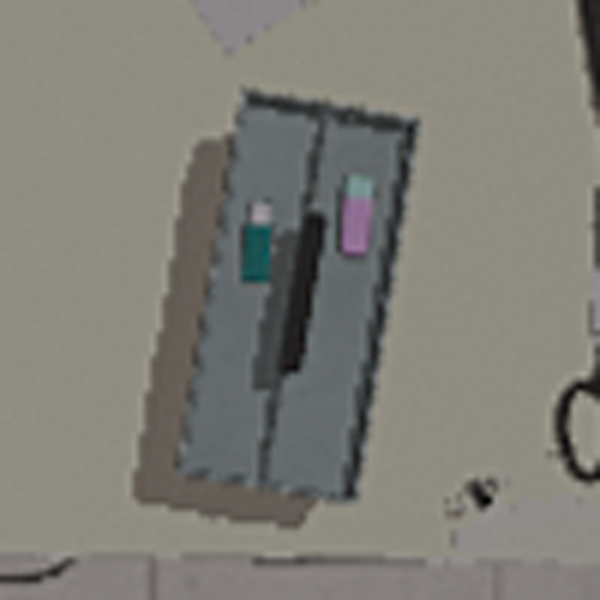

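Tray yaw is about -9.2°, and the handle's middle is near pixel (290.3,198.7). I'll work out the approach.

```bash
cat >> h.py <<'E'
from scipy.spatial.transform import Rotation as R
def delta(p,yaw_deg):
    s=st();R0=R.from_euler('xyz',s['ee_rot']);R1=R.from_euler('xyz',[180,0,yaw_deg],degrees=True)
    print('d cm',np.round(100*R0.inv().apply(np.array(p)-s['eef_pos']),2),'w deg',np.round((R0.inv()*R1).as_rotvec(degrees=True),2))
E
python3 - <<'E'
from h import *
print(unproj('top',290.3,198.7,.15), [proj('side',[.474+x,-.0715-.16*x,.15]) for x in(-.048,0,.048)])
print(unproj('top',240+313/6,150+212/6,.15),unproj('top',240+290/6,150+372/6,.15))
marks('top',['tray_handle']);marks('top',['tray_handle']);
delta([.4745,-.0715,.20],180-9.2)
im=arm.grab_frame('side');cv2.imwrite('pics/d.png',cv2.resize(im[150:250,220:340],(720,600),interpolation=cv2.INTER_CUBIC)[:,:,::-1])
E
```

```text
[ 0.47221852 -0.07397271  0.15      ] [(np.float64(295.79031282270324), np.float64(177.43847971847)), (np.float64(280.96705203968577), np.float64(173.99396072739393)), (np.float64(266.64269789751677), np.float64(170.66537394747783))]
[ 0.51909446 -0.08019676  0.15      ] [ 0.42579752 -0.06742949  0.15      ]
top tray_handle [([0.4738, -0.0754, 0.1397], 0.6)]
top tray_handle [([0.4738, -0.0754, 0.1397], 0.6)]
t 1.4 pos [ 0.2344 -0.6329  0.2266] rot [ 3.142 -0.    -2.787] F [-0.2 -0.5  0.3] w 0.0879 g 0.0
d cm [-42.01  44.31   2.66] w deg [ 0.   -0.   29.53]
```

View pics/d.png

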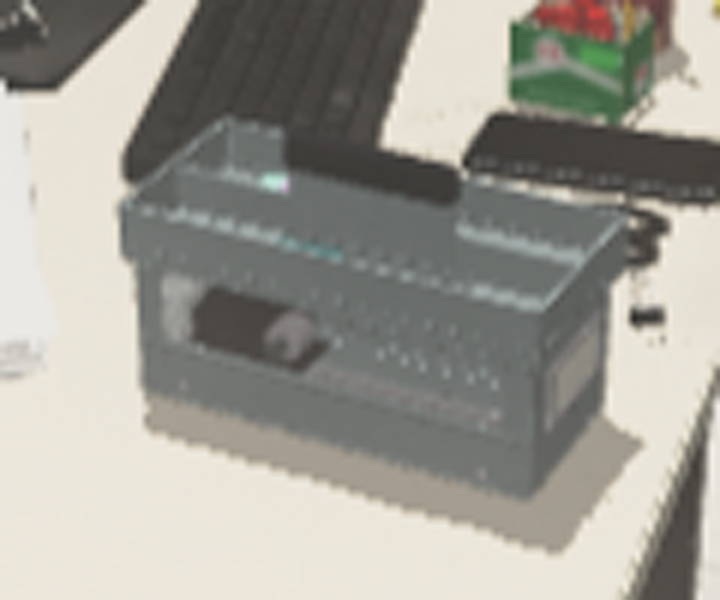

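```bash
python3 -m crank '[{"dx":-4,"dy":4.2,"wz":3},{"dx":-8,"dy":8.5,"wz":6},{"dx":-12,"dy":12.7,"wz":9},{"dx":-16,"dy":17,"wz":12},{"dx":-20,"dy":21,"wz":15},{"dx":-24,"dy":25.4,"wz":18},{"dx":-28,"dy":29.5,"wz":21},{"dx":-32,"dy":34,"wz":24},{"dx":-36,"dy":38,"wz":27},{"dx":-40,"dy":42,"wz":29.2}]' 5 40
python3 - <<'E'
from h import *
delta([.4735,-.0730,.124],180-8.8)
E
```

```text
t 1.45 pos [ 0.2345 -0.633   0.2266] rot [-3.142  0.    -2.787] F [ 0.3 -0.1  0.6] w 0.0878 g 0.0
d cm [-41.87  44.2   10.26] w deg [-0.    0.   29.13]$[0]: bad value
```

```bash
python3 -m crank '[{"dx":-4,"dy":4.2,"dz":0,"wx":0,"wy":0,"wz":3},{"dx":-8,"dy":8.5,"dz":0,"wx":0,"wy":0,"wz":6},{"dx":-12,"dy":12.7,"dz":0,"wx":0,"wy":0,"wz":9},{"dx":-16,"dy":17,"dz":0,"wx":0,"wy":0,"wz":12},{"dx":-20,"dy":21,"dz":0,"wx":0,"wy":0,"wz":15},{"dx":-24,"dy":25.4,"dz":0,"wx":0,"wy":0,"wz":18},{"dx":-28,"dy":29.5,"dz":0,"wx":0,"wy":0,"wz":21},{"dx":-32,"dy":34,"dz":0,"wx":0,"wy":0,"wz":24},{"dx":-36,"dy":38,"dz":0,"wx":0,"wy":0,"wz":27},{"dx":-40,"dy":42,"dz":0,"wx":0,"wy":0,"wz":29.2}]' 5 40
python3 - <<'E'
from h import *
delta([.4735,-.0730,.124],180-8.8)
E
```

```text
t: 2.7
eef_pos: [0.4642, -0.0982, 0.2271]
ee_rot: [3.141, 0.001, 2.986]
force: [0.8, -0.7, 0.2]
width: 0.0503
gripper_force: 0.0
t 2.7 pos [ 0.4642 -0.0982  0.2271] rot [3.141e+00 1.000e-03 2.986e+00] F [ 0.8 -0.7  0.2] w 0.0503 g 0.0
d cm [-0.51  2.63 10.31] w deg [ 0.02  0.07 -0.13]
```

```bash
python3 -m crank '[{"dx":-0.3,"dy":1.4,"dz":1,"wx":0,"wy":0,"wz":0},{"dx":-0.55,"dy":2.75,"dz":3,"wx":0,"wy":0,"wz":0},{"dx":-0.55,"dy":2.75,"dz":4.5,"wx":0,"wy":0,"wz":0},{"dx":-0.55,"dy":2.75,"dz":6,"wx":0,"wy":0,"wz":0},{"dx":-0.55,"dy":2.75,"dz":7.5,"wx":0,"wy":0,"wz":0},{"dx":-0.55,"dy":2.75,"dz":8.5,"wx":0,"wy":0,"wz":0},{"dx":-0.55,"dy":2.75,"dz":9.4,"wx":0,"wy":0,"wz":0},{"dx":-0.55,"dy":2.75,"dz":10.2,"wx":0,"wy":0,"wz":0},{"dx":-0.55,"dy":2.75,"dz":10.2,"wx":0,"wy":0,"wz":0},{"dx":-0.55,"dy":2.75,"dz":10.2,"wx":0,"wy":0,"wz":0}]' 5 40
python3 - <<'E'
from h import *
delta([.4735,-.0730,.124],180-8.8)
a=arm.grab_frame('side')[130:250,200:350];b=arm.grab_frame('top')[150:250,240:340]
cv2.imwrite('pics/e.png',np.hstack([cv2.resize(a,(450,360),interpolation=2),cv2.resize(b,(350,360),interpolation=2)])[:,:,::-1])
E
```

```text
t: 3.95
eef_pos: [0.4736, -0.0738, 0.1248]
ee_rot: [3.142, 0.0, 2.987]
force: [-0.9, -0.2, -0.3]
width: 0.05
gripper_force: 0.0
t 3.95 pos [ 0.4736 -0.0738  0.1248] rot [3.142 0.    2.987] F [-0.9 -0.2 -0.3] w 0.05 g 0.0
d cm [0.02 0.08 0.08] w deg [ 0.    0.03 -0.06]
```

View pics/e.png

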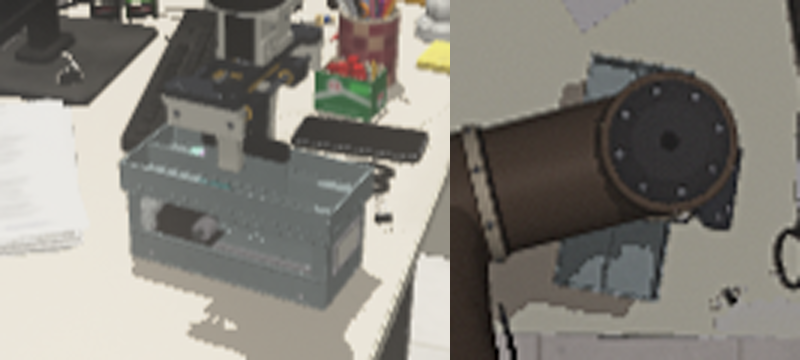

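The fingers straddle the handle, which sits in the gap. Next I close and then lift.

```bash
python3 -m crank '[{"dx":0,"dy":0,"dz":0,"wx":0,"wy":0,"wz":0},{"dx":0,"dy":0,"dz":0,"wx":0,"wy":0,"wz":0},{"dx":0,"dy":0,"dz":0,"wx":0,"wy":0,"wz":0},{"dx":0,"dy":0,"dz":0,"wx":0,"wy":0,"wz":0},{"dx":0,"dy":0,"dz":0,"wx":0,"wy":0,"wz":0},{"dx":0,"dy":0,"dz":0,"wx":0,"wy":0,"wz":0},{"dx":0,"dy":0,"dz":-0.2,"wx":0,"wy":0,"wz":0},{"dx":0,"dy":0,"dz":-0.4,"wx":0,"wy":0,"wz":0},{"dx":0,"dy":0,"dz":-0.7,"wx":0,"wy":0,"wz":0},{"dx":0,"dy":0,"dz":-1,"wx":0,"wy":0,"wz":0}]' 0 45
```

```text
t: 5.3
eef_pos: [0.4732, -0.0739, 0.1347]
ee_rot: [-3.141, -0.0, 2.987]
force: [0.6, -0.6, -3.3]
width: 0.0126
gripper_force: 45.0
```

```bash
python3 -m crank '[{"dx":0,"dy":0,"dz":-0.5,"wx":0,"wy":0,"wz":0},{"dx":0,"dy":0,"dz":-1.2,"wx":0,"wy":0,"wz":0},{"dx":0,"dy":0,"dz":-2,"wx":0,"wy":0,"wz":0},{"dx":0,"dy":0,"dz":-2.8,"wx":0,"wy":0,"wz":0},{"dx":0,"dy":0,"dz":-3.4,"wx":0,"wy":0,"wz":0},{"dx":0,"dy":0,"dz":-3.8,"wx":0,"wy":0,"wz":0},{"dx":0,"dy":0.4,"dz":-4,"wx":0,"wy":0,"wz":0},{"dx":0.1,"dy":1.2,"dz":-4,"wx":0,"wy":0,"wz":0},{"dx":0.2,"dy":2.4,"dz":-4,"wx":0,"wy":0,"wz":0},{"dx":0.4,"dy":3.8,"dz":-4,"wx":0,"wy":0,"wz":0}]'
python3 -m crank '[{"dx":0.2,"dy":1.6,"dz":0,"wx":0,"wy":0,"wz":0},{"dx":0.3,"dy":3.4,"dz":0,"wx":0,"wy":0,"wz":0},{"dx":0.5,"dy":5.4,"dz":0,"wx":0,"wy":0,"wz":0},{"dx":0.7,"dy":7.4,"dz":0,"wx":0,"wy":0,"wz":0},{"dx":0.9,"dy":9.4,"dz":0,"wx":0,"wy":0,"wz":0},{"dx":1.1,"dy":11.4,"dz":0,"wx":0,"wy":0,"wz":0},{"dx":1.3,"dy":13.4,"dz":0,"wx":0,"wy":0,"wz":0},{"dx":1.5,"dy":15.1,"dz":0,"wx":0,"wy":0,"wz":0},{"dx":1.6,"dy":16.4,"dz":0,"wx":0,"wy":0,"wz":0},{"dx":1.6,"dy":17,"dz":0,"wx":0,"wy":0,"wz":0}]'
python3 - <<'E'
from h import *
delta([.485,.135,.043],171.1)
a=arm.grab_frame('side')[120:320,100:350]
cv2.imwrite('pics/f.png',cv2.resize(a,(750,600),interpolation=2)[:,:,::-1])
E
```

```text
t: 6.55
eef_pos: [0.4752, -0.0347, 0.1744]
ee_rot: [-3.142, -0.0, 2.987]
force: [-0.3, 0.7, -2.2]
width: 0.0127
gripper_force: 45.0
t: 7.8
eef_pos: [0.4857, 0.1355, 0.1745]
ee_rot: [-3.141, -0.0, 2.987]
force: [0.4, -0.7, -2.1]
width: 0.0129
gripper_force: 45.0
t 7.8 pos [0.4857 0.1355 0.1745] rot [-3.141 -0.     2.987] F [ 0.4 -0.7 -2.1] w 0.0129 g 45.0
d cm [ 0.06 -0.06 13.15] w deg [-0.01 -0.01  0.06]
```

View pics/f.png

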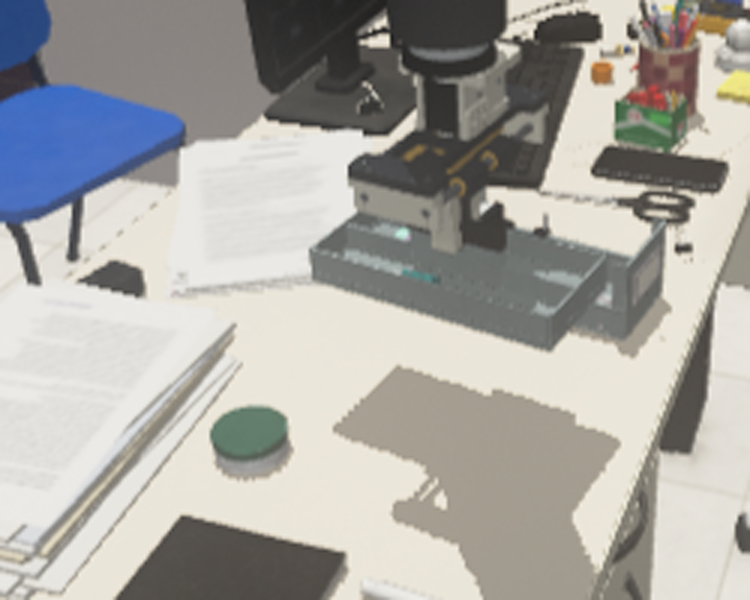

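The tray hangs level with its contents inside, over clear desk. Next I lower it.

```bash
python3 -m crank '[{"dx":0,"dy":0,"dz":0.7,"wx":0,"wy":0,"wz":0},{"dx":0,"dy":0,"dz":2,"wx":0,"wy":0,"wz":0},{"dx":0,"dy":0,"dz":4,"wx":0,"wy":0,"wz":0},{"dx":0,"dy":0,"dz":6,"wx":0,"wy":0,"wz":0},{"dx":0,"dy":0,"dz":8,"wx":0,"wy":0,"wz":0},{"dx":0,"dy":0,"dz":9.8,"wx":0,"wy":0,"wz":0},{"dx":0,"dy":0,"dz":11.2,"wx":0,"wy":0,"wz":0},{"dx":0,"dy":0,"dz":12.1,"wx":0,"wy":0,"wz":0},{"dx":0,"dy":0,"dz":12.5,"wx":0,"wy":0,"wz":0},{"dx":0,"dy":0,"dz":12.6,"wx":0,"wy":0,"wz":0}]'
python3 -m crank '[{"dx":0,"dy":0,"dz":0.1,"wx":0,"wy":0,"wz":0},{"dx":0,"dy":0,"dz":0.15,"wx":0,"wy":0,"wz":0},{"dx":0,"dy":0,"dz":0.2,"wx":0,"wy":0,"wz":0},{"dx":0,"dy":0,"dz":0.25,"wx":0,"wy":0,"wz":0},{"dx":0,"dy":0,"dz":0.3,"wx":0,"wy":0,"wz":0},{"dx":0,"dy":0,"dz":0.35,"wx":0,"wy":0,"wz":0},{"dx":0,"dy":0,"dz":0.4,"wx":0,"wy":0,"wz":0},{"dx":0,"dy":0,"dz":0.45,"wx":0,"wy":0,"wz":0},{"dx":0,"dy":0,"dz":0.5,"wx":0,"wy":0,"wz":0},{"dx":0,"dy":0,"dz":0.5,"wx":0,"wy":0,"wz":0}]'
```

```text
t: 9.1
eef_pos: [0.4858, 0.1348, 0.0486]
ee_rot: [3.141, 0.0, 2.987]
force: [0.3, -1.1, -2.9]
width: 0.0127
gripper_force: 45.0
t: 10.35
eef_pos: [0.4856, 0.1347, 0.0435]
ee_rot: [-3.141, -0.0, 2.987]
force: [0.4, 0.4, -2.6]
width: 0.0129
gripper_force: 45.0
```

Not touching yet, so I go on a little lower.

```bash
python3 -m crank '[{"dx":0,"dy":0,"dz":0.03,"wx":0,"wy":0,"wz":0},{"dx":0,"dy":0,"dz":0.05,"wx":0,"wy":0,"wz":0},{"dx":0,"dy":0,"dz":0.08,"wx":0,"wy":0,"wz":0},{"dx":0,"dy":0,"dz":0.1,"wx":0,"wy":0,"wz":0},{"dx":0,"dy":0,"dz":0.1,"wx":0,"wy":0,"wz":0},{"dx":0,"dy":0,"dz":0.1,"wx":0,"wy":0,"wz":0},{"dx":0,"dy":0,"dz":0.1,"wx":0,"wy":0,"wz":0},{"dx":0,"dy":0,"dz":0.1,"wx":0,"wy":0,"wz":0},{"dx":0,"dy":0,"dz":0.1,"wx":0,"wy":0,"wz":0},{"dx":0,"dy":0,"dz":0.1,"wx":0,"wy":0,"wz":0}]'
```

```text
t: 11.6
eef_pos: [0.4856, 0.1348, 0.0426]
ee_rot: [3.142, 0.0, 2.987]
force: [-0.4, -0.4, -1.0]
width: 0.0124
gripper_force: 45.0
```

It's touching now. I open the fingers and rise.

```bash
python3 -m crank '[{"dx":0,"dy":0,"dz":0.03,"wx":0,"wy":0,"wz":0},{"dx":0,"dy":0,"dz":0.03,"wx":0,"wy":0,"wz":0},{"dx":0,"dy":0,"dz":0.03,"wx":0,"wy":0,"wz":0},{"dx":0,"dy":0,"dz":0,"wx":0,"wy":0,"wz":0},{"dx":0,"dy":0,"dz":-1,"wx":0,"wy":0,"wz":0},{"dx":0,"dy":0,"dz":-3,"wx":0,"wy":0,"wz":0},{"dx":0,"dy":0,"dz":-6,"wx":0,"wy":0,"wz":0},{"dx":0,"dy":0,"dz":-9,"wx":0,"wy":0,"wz":0},{"dx":0,"dy":0,"dz":-12,"wx":0,"wy":0,"wz":0},{"dx":0,"dy":0,"dz":-14,"wx":0,"wy":0,"wz":0}]' 4.5
python3 - <<'E'
from h import *
st()
a=arm.grab_frame('side')[120:320,130:350];b=arm.grab_frame('top')[140:250,200:330]
cv2.imwrite('pics/g.png',np.hstack([cv2.resize(a,(440,400),interpolation=2),cv2.resize(b,(360,400),interpolation=2)])[:,:,::-1])
marks('side',['pusher_grip','pusher_pointer','index_blade','feeder'])
marks('top',['pusher_grip','pusher_pointer','index_blade','feeder','tray'])
E
```

```text
t: 12.85
eef_pos: [0.486, 0.135, 0.185]
ee_rot: [3.14, 0.002, 2.987]
force: [-0.2, 0.6, -0.4]
width: 0.0453
gripper_force: 0.0
t 12.85 pos [0.486 0.135 0.185] rot [3.140e+00 2.000e-03 2.987e+00] F [-0.2  0.6 -0.4] w 0.0453 g 0.0
side pusher_grip [([0.539, -0.0812, 0.0717], 0.61)]
side pusher_pointer [([0.5513, -0.1393, 0.0484], 0.67)]
side index_blade [([0.4971, -0.1353, 0.0473], 0.51)]
side feeder [([0.4798, -0.0712, -0.0002], 0.85), ([0.4849, 0.1352, 0.0051], 0.2)]
top pusher_grip [([0.5324, -0.0822, 0.0678], 0.79)]
top pusher_pointer [([0.5483, -0.1356, 0.0467], 0.51)]
top index_blade [([0.4977, -0.1317, 0.0391], 0.58)]
top feeder [([0.4759, -0.0744, -0.0074], 0.57)]
top tray [([0.4882, 0.1346, 0.0012], 0.8)]
```

View pics/g.png

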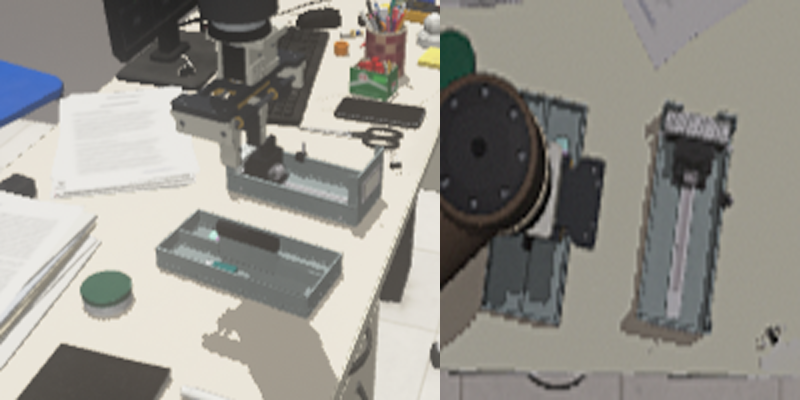

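The tray stands flat on the desk with its contents inside, and the feeder is uncovered. The pusher fin is at about (268,155) in the left picture and (692,155) in the right, and the index clip is at (725,198) in the right. I'll move over the fin, turning 90° so the fingers close along the feeder's x.

```bash
python3 -m crank '[{"dx":-0.4,"dy":-1,"dz":0,"wx":0,"wy":0,"wz":-7},{"dx":-1.2,"dy":-3,"dz":0,"wx":0,"wy":0,"wz":-16},{"dx":-2.2,"dy":-5.5,"dz":0,"wx":0,"wy":0,"wz":-25.5},{"dx":-3.2,"dy":-8,"dz":0,"wx":0,"wy":0,"wz":-35},{"dx":-4.2,"dy":-10.5,"dz":0,"wx":0,"wy":0,"wz":-45},{"dx":-5.2,"dy":-13,"dz":0.5,"wx":0,"wy":0,"wz":-55},{"dx":-6.2,"dy":-15.5,"dz":1,"wx":0,"wy":0,"wz":-65},{"dx":-7.2,"dy":-18,"dz":2,"wx":0,"wy":0,"wz":-75},{"dx":-7.8,"dy":-20,"dz":3,"wx":0,"wy":0,"wz":-84},{"dx":-8.2,"dy":-20.7,"dz":4,"wx":0,"wy":0,"wz":-90}]' 3
python3 - <<'E'
from h import *
delta([.535,-.082,.064],261)
marks('side',['pusher_grip','pusher_pointer','index_blade'])
m=arm.masks_of('side','pusher_grip');im=arm.grab_frame('side')
cv2.imwrite('pics/i.png',cv2.resize(im[140:240,230:340],(770,600),interpolation=2)[:,:,::-1])
for d in m[:2]:v,u=np.nonzero(d['pixels']);print(d['confidence'],len(u),u.min(),u.max(),v.min(),v.max())
u=np.array([.988,-.156,0]);w=np.array([.156,.988,0]);g=np.array([.535,-.082,0])
for dx in(-.005,.005):
  for dy in(-.018,.018): print(dx,dy,np.round(proj('side',g+u*dx+w*dy+[0,0,.083]),1))
E
```

```text
t: 14.65
eef_pos: [0.5346, -0.0836, 0.1418]
ee_rot: [3.141, -0.0, -1.723]
force: [0.2, -0.5, -0.6]
width: 0.03
gripper_force: 0.0
t 14.65 pos [ 0.5346 -0.0836  0.1418] rot [ 3.141 -0.    -1.723] F [ 0.2 -0.5 -0.6] w 0.03 g 0.0
d cm [-0.16 -0.02  7.78] w deg [ 0.05 -0.02  0.3 ]
side pusher_grip [([0.539, -0.0812, 0.0717], 0.61)]
side pusher_pointer [([0.5513, -0.1393, 0.0484], 0.67)]
side index_blade [([0.4971, -0.1353, 0.0473], 0.51)]
0.56 345 251 273 188 211
-0.005 -0.018 [267.6 186.8]
-0.005 0.018 [262.  191.9]
0.005 -0.018 [264.8 186.1]
0.005 0.018 [259.2 191.1]
```

View pics/i.png

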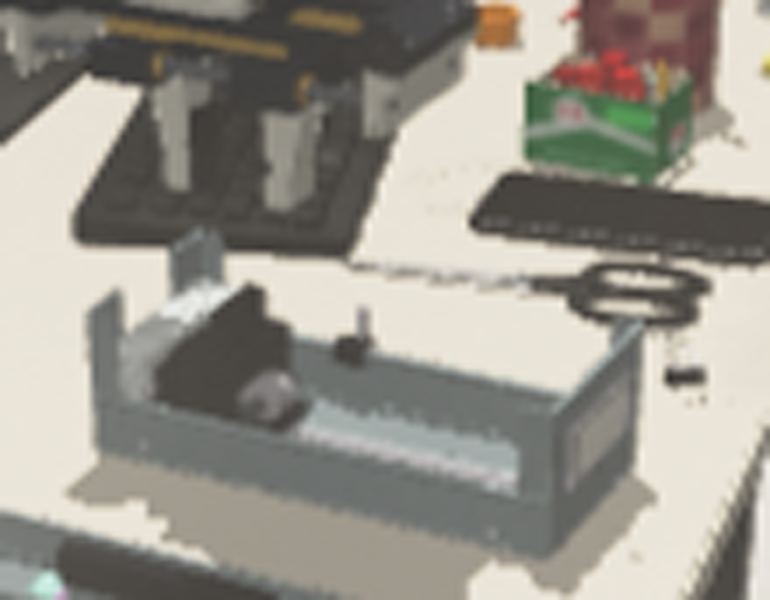

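The trough is open, with the fin's top near (255,287) in the crop, matching the prediction, and the blade upright at (363,330). Next I descend over the fin.

```bash
python3 -m crank '[{"dx":-0.15,"dy":0,"dz":0.8,"wx":0,"wy":0,"wz":0.3},{"dx":-0.15,"dy":0,"dz":2,"wx":0,"wy":0,"wz":0.3},{"dx":-0.15,"dy":0,"dz":3.5,"wx":0,"wy":0,"wz":0.3},{"dx":-0.15,"dy":0,"dz":4.8,"wx":0,"wy":0,"wz":0.3},{"dx":-0.15,"dy":0,"dz":5.8,"wx":0,"wy":0,"wz":0.3},{"dx":-0.15,"dy":0,"dz":6.6,"wx":0,"wy":0,"wz":0.3},{"dx":-0.15,"dy":0,"dz":7.2,"wx":0,"wy":0,"wz":0.3},{"dx":-0.15,"dy":0,"dz":7.5,"wx":0,"wy":0,"wz":0.3},{"dx":-0.15,"dy":0,"dz":7.7,"wx":0,"wy":0,"wz":0.3},{"dx":-0.15,"dy":0,"dz":7.7,"wx":0,"wy":0,"wz":0.3}]' 3
python3 - <<'E'
from h import *
delta([.535,-.082,.064],261)
E
```

```text
t: 16.15
eef_pos: [0.535, -0.0809, 0.0657]
ee_rot: [-3.141, 0.0, -1.731]
force: [0.3, -0.1, 0.2]
width: 0.0299
gripper_force: 0.0
t 16.15 pos [ 0.535  -0.0809  0.0657] rot [-3.141  0.    -1.731] F [ 0.3 -0.1  0.2] w 0.0299 g 0.0
d cm [ 0.11 -0.01  0.17] w deg [-0.01  0.   -0.17]
```

Lower by another 1.5 mm, then close.

```bash
python3 -m crank '[{"dx":0.1,"dy":0,"dz":0.15,"wx":0,"wy":0,"wz":0},{"dx":0.1,"dy":0,"dz":0.15,"wx":0,"wy":0,"wz":0},{"dx":0.1,"dy":0,"dz":0.15,"wx":0,"wy":0,"wz":0},{"dx":0.1,"dy":0,"dz":0.15,"wx":0,"wy":0,"wz":0},{"dx":0.1,"dy":0,"dz":0.15,"wx":0,"wy":0,"wz":0},{"dx":0.1,"dy":0,"dz":0.15,"wx":0,"wy":0,"wz":0},{"dx":0.1,"dy":0,"dz":0.15,"wx":0,"wy":0,"wz":0},{"dx":0.1,"dy":0,"dz":0.15,"wx":0,"wy":0,"wz":0},{"dx":0.1,"dy":0,"dz":0.15,"wx":0,"wy":0,"wz":0},{"dx":0.1,"dy":0,"dz":0.15,"wx":0,"wy":0,"wz":0}]' 0 40
python3 - <<'E'
from h import *
st()
a=arm.grab_frame('side');cv2.imwrite('pics/j0.png',a[:,:,::-1])
marks('side',['pusher_pointer','index_blade','pusher_grip']);marks('top',['pusher_pointer','index_blade'])
E
```

```text
t: 17.4
eef_pos: [0.5349, -0.0819, 0.0642]
ee_rot: [-3.141, 0.0, -1.731]
force: [2.8, -2.3, -1.1]
width: 0.0095
gripper_force: 40.0
t 17.4 pos [ 0.5349 -0.0819  0.0642] rot [-3.141  0.    -1.731] F [ 2.8 -2.3 -1.1] w 0.0095 g 40.0
side pusher_pointer [([0.5488, -0.1365, 0.0469], 0.57), ([0.406, 0.3815, 0.0003], 0.22)]
side index_blade []
side pusher_grip [([0.5379, -0.0832, 0.0701], 0.56)]
top pusher_pointer [([0.5483, -0.1356, 0.0467], 0.51)]
top index_blade [([0.4977, -0.1317, 0.0391], 0.58)]
```

The fin is held at 9.5 mm opening. The estimated pull is about 51 mm along tool +y, so I draw back most of it and then measure.

```bash
python3 -m crank '[{"dx":0,"dy":0.3,"dz":0,"wx":0,"wy":0,"wz":0},{"dx":0,"dy":0.9,"dz":0,"wx":0,"wy":0,"wz":0},{"dx":0,"dy":1.6,"dz":0,"wx":0,"wy":0,"wz":0},{"dx":0,"dy":2.3,"dz":0,"wx":0,"wy":0,"wz":0},{"dx":0,"dy":3,"dz":0,"wx":0,"wy":0,"wz":0},{"dx":0,"dy":3.6,"dz":0,"wx":0,"wy":0,"wz":0},{"dx":0,"dy":4.1,"dz":0,"wx":0,"wy":0,"wz":0},{"dx":0,"dy":4.5,"dz":0,"wx":0,"wy":0,"wz":0},{"dx":0,"dy":4.7,"dz":0,"wx":0,"wy":0,"wz":0},{"dx":0,"dy":4.8,"dz":0,"wx":0,"wy":0,"wz":0}]'
python3 - <<'E'
from h import *
st()
marks('side',['pusher_pointer','index_blade','pusher_grip']);marks('top',['pusher_pointer','index_blade','tray'])
a=arm.grab_frame('side')[165:235,235:335];b=arm.grab_frame('top')[160:240,260:330]
cv2.imwrite('pics/k.png',np.hstack([cv2.resize(a,(500,560),interpolation=2),cv2.resize(b,(300,560),interpolation=2)])[:,:,::-1])
E
```

```text
t: 18.95
eef_pos: [0.487, -0.0745, 0.0641]
ee_rot: [3.142, -0.0, -1.731]
force: [4.2, -4.6, -0.7]
width: 0.0097
gripper_force: 40.0
t 18.95 pos [ 0.487  -0.0745  0.0641] rot [ 3.142 -0.    -1.731] F [ 4.2 -4.6 -0.7] w 0.0097 g 40.0
side pusher_pointer [([0.5488, -0.1365, 0.0469], 0.57), ([0.406, 0.3815, 0.0003], 0.22)]
side index_blade []
side pusher_grip [([0.5379, -0.0832, 0.0701], 0.56)]
top pusher_pointer [([0.5483, -0.1356, 0.0467], 0.51)]
top index_blade [([0.4977, -0.1317, 0.0391], 0.58)]
top tray [([0.4882, 0.1346, 0.0012], 0.8)]
```

View pics/k.png

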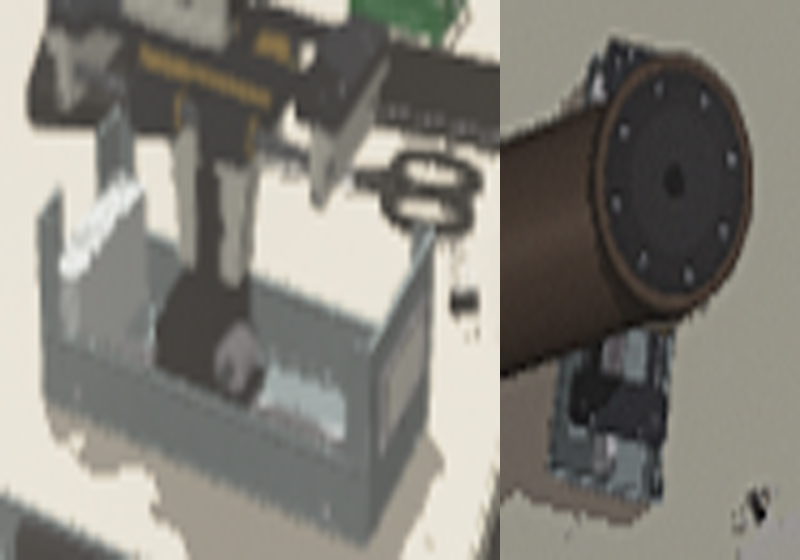

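The pusher is drawn back about 48.5 mm and held, but the fingers now hide the blade. I'll refine the blade's place relative to the fin from the earlier unobstructed side picture.

Run:
```python
from h import *
g=cv2.cvtColor(cv2.imread('pics/i.png'),cv2.COLOR_BGR2GRAY)
g=cv2.resize(g,(110,100),interpolation=cv2.INTER_AREA)  # origin (230,140)
print('blade cols 276..289')
for v in range(188,202):print(v,g[v-140,46:60])
print('fin cols 256..275')
for v in range(184,196):print(v,g[v-140,26:46])
u=np.array([.988,-.156,0]);w=np.array([.156,.988,0])
P=lambda s,l,z:np.round(proj('side',u*s+w*l+[0,0,z]),2)
l0=.0025
print('fin',[(a,b,P(.5413+a,l0+b,.083)) for a in(-.005,.005) for b in(-.018,.018)])
for s in(.508,.512,.516):print('blade',s,[P(s,l0-d,z) for d in (.055,.059) for z in (.057,.045)])
print('plate far R/L top',[P(.4755*.988+.0725*.156+a,l0+b,.088) for a in(-.112,.112) for b in(-.049,.049)])
```

```text
blade cols 276..289
188 [228 227 227 227 227 228 228 228 227 228 229 229 228 228]
189 [228 228 227 228 227 228 228 228 228 227 228 228 228 228]
190 [227 227 228 228 225 217 221 228 228 228 228 228 228 227]
191 [228 228 228 229 220 184 193 226 229 228 228 228 227 228]
192 [228 228 228 229 217 156 164 223 228 227 228 228 227 227]
193 [228 228 228 229 216 151 162 223 229 228 228 228 228 228]
194 [227 228 228 228 215 151 162 223 228 227 228 228 227 228]
195 [222 223 201 190 178 139 145 212 229 227 228 227 227 228]
196 [195 190 124  94  90 104 106 175 226 229 228 228 228 228]
197 [141 126  77  71  72  76  96 156 216 228 228 228 228 228]
198 [109  94  70  69  70  76 108 156 191 213 216 221 220 228]
199 [108  93  71  69  68  76 104 127 146 162 169 185 192 213]
200 [109 101  90  82  73  79  98 107 110 115 120 129 146 162]
201 [111 110 109 101  93  95 104 110 111 110 111 107 109 115]
fin cols 256..275
184 [ 99 100 102 111 112 136 205 229 230 229 228 228 228 227 227 227 227 227
 227 227]
185 [ 99 101 104 113 113 135 203 228 229 228 228 228 227 228 228 229 229 229
 229 229]
186 [103 116 134 150
[... 780 characters left out ...]
 74  72  72  72  70  70  70  70  71  72  70  76 125 192 213
 216 222]
fin [(-0.005, -0.018, array([267.53, 186.81])), (-0.005, 0.018, array([261.91, 191.85])), (0.005, -0.018, array([264.75, 186.11])), (0.005, 0.018, array([259.09, 191.12]))]
blade 0.508 [array([280.93, 190.86]), array([280.93, 194.09]), array([281.5 , 190.31]), array([281.5 , 193.54])]
blade 0.512 [array([279.82, 190.58]), array([279.83, 193.81]), array([280.39, 190.03]), array([280.4 , 193.26])]
blade 0.516 [array([278.72, 190.3 ]), array([278.73, 193.53]), array([279.29, 189.76]), array([279.3 , 192.99])]
plate far R/L top [array([321.01, 193.07]), array([307.75, 208.33]), array([256.77, 177.52]), array([240.84, 190.73])]
```

Run:
```python
from h import *
g=cv2.imread('pics/g.png')[:,440:]
g=cv2.resize(g,(130,110),interpolation=cv2.INTER_AREA).astype(int)  # origin(200,140)
d=g[:,:,0]-g[:,:,2]
L=[];Rr=[]
for v in range(178,228):   # feeder rows
    r=d[v-140,:]; c=[u for u in range(262,312) if r[u-200]>-8]
    if c:
        L.append((v,min(c)));Rr.append((v,max(c)))
for nm,E in(('L',L),('R',Rr)):
    E=np.array(E);a=np.polyfit(E[:,0],E[:,1],1)
    for _ in range(3):
        k=abs(E[:,1]-np.polyval(a,E[:,0]))<1;a=np.polyfit(E[k,0],E[k,1],1)
    p=[unproj('top',np.polyval(a,v),v,.039) for v in(178,227)]
    q=p[0]-p[1];print(nm,k.sum(),len(k),'yaw',np.degrees(np.arctan2(q[1],q[0])))
gr=g.mean(2).astype(int)
print('blade region cols 294..308')
for v in range(186,202):print(v,gr[v-140,94:109])
# side: bottom edge of trough at z=0
im=cv2.cvtColor(cv2.imread('pics/j0.png'),cv2.COLOR_BGR2GRAY).astype(float)
im=cv2.GaussianBlur(im,(3,3),0)
X=[];Y=[]
for u in range(250,306):
    v0=215.3+(u-244.3)*17.4/63.6
    vs=np.arange(int(v0)-4,int(v0)+6);gd=im[vs+1,u]-im[vs-1,u];i=gd.argmax()
    if 0<i<9:
        a,b,c=gd[i-1:i+2];X.append(u);Y.append(vs[i]+.5*(a-c)/(a-2*b+c))
X=np.array(X);Y=np.array(Y);a=np.polyfit(X,Y,1)
for _ in range(4):
    k=abs(Y-np.polyval(a,X))<.6;a=np.polyfit(X[k],Y[k],1)
p=[unproj('side',u,np.polyval(a,u),0.) for u in(250,305)];q=p[0]-p[1]
print('side',k.sum(),len(k),'yaw',np.degrees(np.arctan2(q[1],q[0])),p)
print('blade top unproj',unproj('top',302.9,194.45,.045))
```

```text
L 50 50 yaw -8.767975300232381
R 47 50 yaw -9.003492479290049
blade region cols 294..308
186 [ 35  43  41  45 104 123  87  71  60 110 140 151 152 150 151]
187 [ 35  38  35  50 111 125  88  69  60 110 150 154 151 151 151]
188 [ 41  43  63  96 122 124  86  66  63 100 148 154 150 151 151]
189 [ 38  46  99 121 122  99  75  65  93 107 145 153 151 151 150]
190 [ 29  51 110 123 120  86  70  62 105 122 148 152 151 152 151]
191 [ 31  55 108 121 119  86  69  60 105 122 150 154 151 151 151]
192 [ 73  94 115 120 120  87  63  52  83 113 149 157 152 150 149]
193 [110 116 118 119 119  88  61  46  52  72 100 145 154 150 150]
194 [118 117 118 119  99  78  57  45  39  38  73 130 152 152 150]
195 [117 117 119 119  87  75  51  42  35  29  49 101 144 152 150]
196 [117 117 120 119  87  74  55  46  36  65  75 125 150 153 151]
197 [118 118 117  96  77  72  56  87  82 128 140 151 153 151 150]
198 [118 117 116  85  72  71  55 109 136 155 156 153 151 151 150]
199 [117 117 118 106  80  71  62 111 151 156 153 151 150 150 150]
200 [117 116 118 117  85  70  63 102 147 153 151 150 151 150 151]
201 [116 117 117 118  85  65  66  94 144 154 151 150 151 150 150]
side 38 56 yaw -10.13836181886866 [array([ 0.56724474, -0.04155536,  0.        ]), array([ 0.37843854, -0.00779342,  0.        ])]
blade top unproj [ 0.49485122 -0.12821949  0.045     ]
```

Side-picture geometry, with the fin used to cancel camera bias, puts the blade about 6.5 mm further along than the pointer is now. I move that far slowly and hold.

```bash
python3 -m crank '[{"dx":0,"dy":0.1,"dz":0,"wx":0,"wy":0,"wz":0},{"dx":0,"dy":0.2,"dz":0,"wx":0,"wy":0,"wz":0},{"dx":0,"dy":0.3,"dz":0,"wx":0,"wy":0,"wz":0},{"dx":0,"dy":0.4,"dz":0,"wx":0,"wy":0,"wz":0},{"dx":0,"dy":0.5,"dz":0,"wx":0,"wy":0,"wz":0},{"dx":0,"dy":0.6,"dz":0,"wx":0,"wy":0,"wz":0},{"dx":0,"dy":0.65,"dz":0,"wx":0,"wy":0,"wz":0},{"dx":0,"dy":0.65,"dz":0,"wx":0,"wy":0,"wz":0},{"dx":0,"dy":0.65,"dz":0,"wx":0,"wy":0,"wz":0},{"dx":0,"dy":0.65,"dz":0,"wx":0,"wy":0,"wz":0}]'
python3 - <<'E'
from h import *
s=st();p=s['eef_pos'];print('pointer s',p[0]*.988-p[1]*.156+.022)
a=arm.grab_frame('side');b=arm.grab_frame('top')
marks('side',['pusher_pointer','index_blade','pusher_grip','tray_usb_stick','tray_eraser']);marks('top',['pusher_pointer','index_blade','tray','tray_usb_stick','tray_eraser'])
cv2.imwrite('pics/l.png',np.hstack([cv2.resize(a[175:235,245:315],(560,600),interpolation=2),cv2.resize(b[160:240,275:315],(240,600),interpolation=2)])[:,:,::-1])
E
```

```text
t: 20.6
eef_pos: [0.4806, -0.0735, 0.0641]
ee_rot: [3.141, -0.0, -1.731]
force: [4.5, -4.8, -0.3]
width: 0.0098
gripper_force: 40.0
t 20.6 pos [ 0.4806 -0.0735  0.0641] rot [ 3.141 -0.    -1.731] F [ 4.5 -4.8 -0.3] w 0.0098 g 40.0
pointer s 0.5083005037109055
side pusher_pointer [([0.4945, -0.1281, 0.0445], 0.87)]
side index_blade []
side pusher_grip [([0.4838, -0.0736, 0.0729], 0.76)]
side tray_usb_stick [([0.5179, 0.1595, 0.0078], 0.56), ([0.3545, -0.1923, 0.0009], 0.35)]
side tray_eraser []
top pusher_pointer [([0.4056, 0.3776, 0.005], 0.33)]
top index_blade [([0.4052, 0.4406, -0.0049], 0.68)]
top tray [([0.4828, 0.137, -0.0005], 0.67)]
top tray_usb_stick [([0.4597, -0.2698, 0.0006], 0.71), ([0.5204, 0.1602, 0.0076], 0.47)]
top tray_eraser [([0.5333, 0.1041, 0.0112], 0.43)]
```

View pics/l.png

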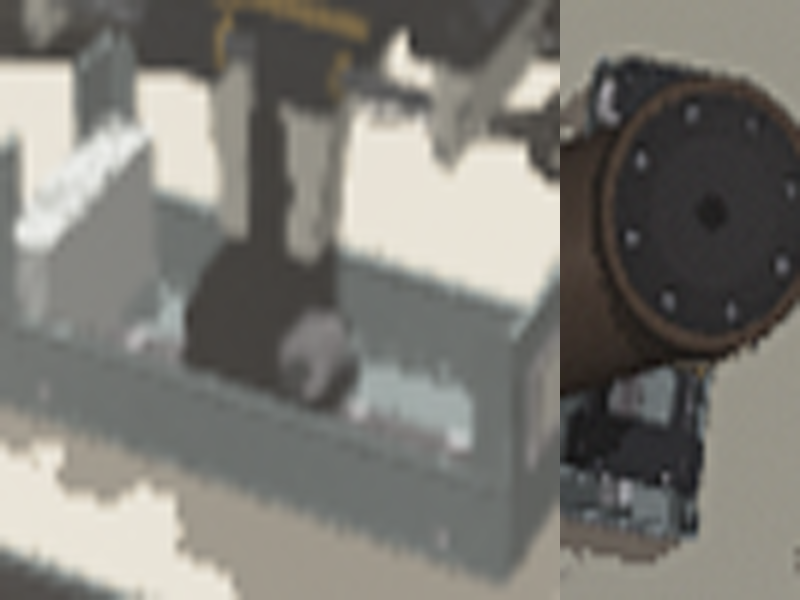

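The pusher is held at the mark estimate: the pointer is at 0.508 m along the feeder, against 0.507–0.5085 m for the blade. The blade itself is hidden behind the right finger, at about (291,175) in the crop. The tray is flat with both things still inside, so I'm handing in.

```bash
python3 -c "
from station import arm
print(arm.job_done())"
```

```text
the job is handed in; nothing more can be done
None
```

The tray is standing level on clear desk with the eraser and USB stick still in it, and the pusher is drawn back about 55 mm and held. The fingers hid the blade at the end, so I set the mark by measurement: pointer and blade should agree within 1–2 mm, though the trained network's own reading put the blade about 4 mm nearer the cards.

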